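# Fold the case flap over and tuck it under the lip

### The job

Close the connector case: with the fingertips fold its standing spring flap over and down flat, and while it is held down push it away from its hinge until its free edge is tucked fully home beneath the retaining lip, so that it stays shut by itself when you let go. Only push and press: grip nothing, and leave the plug in the case and the label roll, jar and marker beside it where they are.

Things in the scene. Friction and masses are not known exactly. Their poses are not given: they have to be found in the camera images.
- case: grey metal tray, 162 x 120 mm, 34 mm high, fixed to the worktop, a plug lying in it. Origin on the worktop under it (tray from x = -78 to +84 mm, y = +-60 mm). x points from the hinge end (nearer the robot) to the lip end, y along the hinge, z up. The flap's hinge pin runs in two dark slotted ears at y = +-58 mm, up to z = 46 mm, x = -84 to -40 mm
- lip_edge (a point): middle of the mouth of the dark retaining lip on the tray's far end wall, at case x = 63, y = 0, z = 46 mm; axes as the case. The lip is 72 mm wide and 49 mm high; from the mouth its underside slopes down at 45 degrees to x = 69 mm, then is flat, 40.5 mm above the worktop, to the wall at x = 80 mm
- flap_hinge (a point): middle of the flap's hinge axis; axes as the case: at case y = 0, z = 36.5 mm, x = -70 mm plus the value of joint tuck
- flap (a joint): angle of the aluminium flap, rad: 0 = folded flat over the tray (hard stop), 1.57 = upright, up to 1.9 leaning back over the hinge end; starts 1.2 to 1.65. A light spring lifts it from flat back to 0.8-1.1 unless the lip holds its edge; 1 N at the edge or 2 N at the step keeps it down. Flap 104 mm wide, 3 mm thick, free edge 128 mm from the hinge axis, mid-plane through that axis
- tuck (a joint): how far the hinge pin and flap have slid along the case's +x, m: 0 = back, 0.020 = fully home (hard stop); starts 0 to 0.002. Takes about 4 N to slide and stays where left. The flat flap's edge lies at case x = 58 mm plus this value; if slid beyond 0.004 before it is folded flat, the flap comes down on the lip and must be slid back first
- flap_edge (a point): middle of the flap's free edge; its x axis points along the flap away from the hinge, z out of the outer face (toward the robot when upright, up when flat)
- flap_step (a point): middle of the top of the thumb step on the flap's outer face, axes as flap_edge: a wall 80 mm wide facing the hinge, 74 mm from the hinge axis, 9 mm high above the face, with a ramp from its top down toward the free edge. Push the flat flap home against this wall; between hinge and step the face is plain
- plug: loose connector plug, 36 x 78 x 16 mm, lying in the tray beneath the flap, inner floor 3 mm above the worktop; origin at the centre of its underside; leave alone
- label_roll: loose roll of blank labels, 69 mm across and 50 mm high, standing beside the case on its left or right; origin at the centre of its underside; leave alone
- jar: loose sample jar with screw lid, 48 mm across and 66 mm high, on the other side of the case; origin at the centre of its underside; leave alone
- marker: loose marker pen, 131 x 18 x 20 mm, lying on the worktop to the right of the case; origin at the centre of its underside; leave alone
Things that resemble listed ones, but are neither listed nor needed, are in the scene too. Of the things shaped like the case, the grey one is meant.

How it is judged (in metres and radians):
On the way:
1. the flap is folded down, its edge not yet under the lip (value of joint flap below 0.15 rad and value of joint tuck below 0.01 m), for 0.02 s.
At the end, for the whole second after the job is handed in: The flap lies flat (under 0.04 rad) with its pin at least 16 mm along the slots, so its free edge is beneath the flat of the lip (case x over 74 mm, not above 41.5 mm) and stays there untouched; the plug is within 20 mm and the label roll, jar and marker within 30 mm of where they started (value of joint flap below 0.04 rad and value of joint tuck above 0.016 m and x of flap_edge in the frame of case above 0.074 m and z of flap_edge in the frame of case below 0.0415 m and z of plug in the frame of case below 0.012 m and distance of plug from where it was at the start of the episode below 0.02 m and distance of each of label_roll, jar, marker from where it was at the start of the episode below 0.03 m).
It fails at once if the plug in the case was lifted or shifted (z of plug in the frame of case above 0.02 m or distance of plug from where it was at the start of the episode above 0.025 m).
It fails at once if a bystander was lifted, tipped or pushed away (height (world z) of any of label_roll, jar, marker above 0.015 m or angle between any of label_roll, jar's own z axis and vertical above 0.5 rad or distance of any of label_roll, jar, marker from where it was at the start of the episode above 0.04 m).
It fails at once if the flap's free edge was gripped between the fingers (x of the grasp point in the frame of flap_edge between -0.03 and 0.01 m and y of the grasp point in the frame of flap_edge between -0.055 and 0.055 m and z of the grasp point in the frame of flap_edge between -0.005 and 0.005 m).
It also fails if it takes over 42 s, if anything falls off the work surface, if the arm or the gripper's body presses on something with over 40 N, if the wrist force passes 120 N, or if a joint passes its speed limit or range.

### The arm

A 6-joint arm with a two-finger parallel gripper is mounted at the origin on a cart in front of the work surface, level with it; the furniture and walls round the work are solid. World frame = base frame: x ahead of the robot, y to its left, z up, the work surface at z = 0. Lengths are in mm, angles in rad, forces in N, time in s.
With the tool pointing down it reaches from about 350 to 875 mm from the base axis. Payload 4.2 kg.
Tool frame: the origin (TCP) lies on the mounting face of the last link; the fingertips stand 173 mm ahead of it and the grasp point (between the pads) lies 155 mm ahead of it; z points along the fingers, y is the line along which they close (so a half turn about z gives the same grasp; the last joint's range is limited). The gripper opens to 85 mm and grips with 20 to 120 N. Pads are 22 mm wide; open, the fingers measure 114 mm over their backs; the gripper's body (76 mm by 85 mm) begins 54 mm behind the grasp point. The pads swing forward as they close: fully open they stand 13 mm farther back than shut.
Start: joints at [-1.013, 0.385, 0.008, 0, -1.194, -0.259], TCP at [184, -597.281, 404.712] pointing down, gripper open.
Joint ranges: [-3.14, 3.14], [-1.21, 2.06], [-1.07, 1.41], [-3.16, 2.05], [-2.99, -0.16], [-3.1, 3.1]. Speed limits (rad/s): [2.79, 2.79, 3.14, 3.14, 3.14, 3.14].

### API

Orientations are given as a unit quaternion [x, y, z, w].
In Python, from bench import arm gives the robot as it stands.
- The arm moves only by the tool carry_out, never from a script. Its argument "rows" is a list of rows, each a list of 7 numbers: the shift along the tool's x, y, z as a fraction of full scale, then the turn, a rotation vector about the tool's x, y, z as a fraction of full scale, then the opening, from -1 (shut) to 1 (fully open). A call has 1 to 12 rows; each row is the pose to reach, as a shift and turn from the pose commanded when the call began, along the tool's axes at that moment, turning the shorter way round; what a row does not reach only later rows make up. Full scale, the value 1, is 20 cm for a shift and pi rad for a turn. A row lasts 1/8 s, in which the tool goes at most 62.5 mm and 10.7 degrees, less where a joint would pass 70% of its speed; a pose out of reach is approached as far as the arm can. A call with a number of a shift or a turn outside -1 to 1 is refused whole. A call with a gripper value outside its range is refused whole. The fingers move at their own pace and stop on an object; the grip force is fixed at half the most. Time passes only in rows, so rows that repeat a pose let the fingers close. It gives the time, the measured TCP pose, the force, the opening and the grip force at its end, in the units of the state.
- arm.read_state(): the state, without advancing time (a new reading comes with each control period).
- arm.get_image(name): name is "scene" or "top" or "wrist"; returns (picture, depth): 480x640x3 uint8, red, green, blue; 480x640 float32, mm along the optical axis (not along the pixel's ray), 0 where there is no reading.
- arm.calibration(name): a dict with "mtx" (3x3 intrinsics, pixels), "k1" (the pictures are not rectified: a ray, as slopes to the right and down, at radius r is drawn at 1 + k1 r^2 times it, then the intrinsics apply), "cam_to_world" (4x4, takes a point from camera to world coordinates). Camera axes: x right, y up, looking along -z (the intrinsics and any distortion apply to the point x, -y, -z); pixel columns grow to the right and rows downward; lengths in mm; the calibration is good to about 2 mm. A picture is of the moment at which its call begins: read the wrist's pose just before it. calibration takes no time and is no camera call; for the wrist camera it gives the pose at the moment of the call.
- arm.job_done(): hands the job in; it is judged then, once.
The state is a dict: "clock": time; "joints": joint angles; "joint_vel": joint speeds; "joint_efforts": joint torques, N m; "position": TCP position; "ee_rot": TCP orientation; "contact_force": force on the tool from outside, world axes, zero at the start; "wrist_torque": the same for the moment, N m; "gripper_width": finger opening in mm; "grasp_force": force on a finger pad.
Only numpy, scipy, OpenCV 4.12 (cv2) and the standard library are available. Lean on these libraries where they do the work, as an engineer would, in place of code of your own. Each camera call takes 0.05 s, during which the arm holds its last target. There are 200 camera calls.

## Working session

There is one attempt and no reset: what is moved stays moved. The work goes in short steps, Python scripts to look and compute and a tool call to move; the robot and the scene stay as the last step left them, time stands still between calls to the robot, and variables do not carry over. Pictures are saved under pics/ and viewed, at most 10 in all, crops included, and the job is handed in when it is done.

Besides the shell and the picture viewer there is one more tool, called after "Call:" as name(argument=value, ...), one argument or row to a line, values as JSON. carry_out: Moves the arm, as the interface text tells. Its arguments: {"type":"object","properties":{"rows":{"type":"array"}},"required":["rows"]}

```bash
ls; mkdir -p pics; cat > h.py <<'E'
import numpy as np, cv2, json
from bench import arm
from scipy.spatial.transform import Rotation as R
def snap(n,f):
    im,d=arm.get_image(n); cv2.imwrite(f'pics/{f}.png',im[:,:,::-1]); np.save(f'pics/{f}.npy',d)
    c=arm.calibration(n); np.savez(f'pics/{f}_c.npz',**{k:np.array(v) for k,v in c.items()}); return im,d
def load(f):
    return cv2.imread(f'pics/{f}.png'),np.load(f'pics/{f}.npy'),dict(np.load(f'pics/{f}_c.npz'))
def px(f,u,v,z=None,w=2):
    _,d,c=load(f); K=c['mtx'];T=c['cam_to_world']
    p=cv2.undistortPoints(np.array([[[u,v]]],float),K,np.array([float(c['k1']),0,0,0]))[0,0] if True else 0
    ray=np.array([p[0],-p[1],-1.])
    if z is None:
        a=d[v-w:v+w+1,u-w:u+w+1]; a=a[a>0]; q=ray*np.median(a)
    else:
        r=T[:3,:3]@ray; q=ray*(z-T[2,3])/r[2]
    return T[:3,:3]@q+T[:3,3]
E
python3 - <<'E'
from h import *
print(arm.read_state())
for n in('scene','top'): snap(n,n+'0'); print(arm.calibration(n))
E
```

```text
pics
{'clock': 0.0, 'joints': array([-1.01339695e+00,  3.85582422e-01,  6.59606411e-03, -4.37370470e-04,
       -1.19397111e+00, -2.58602351e-01]), 'joint_vel': array([ 1.04161771e-03,  9.63372314e-04,  4.48984061e-05, -1.33515035e-05,
       -4.77822955e-04, -1.75775631e-03]), 'joint_efforts': array([ 1.03464827e-03, -3.92288303e+01,  1.88398272e+01,  4.18619201e+00,
       -4.74903005e-03, -1.40099324e-06]), 'position': array([ 183.95318568, -597.10706173,  403.603032  ]), 'ee_rot': array([-1.48763492e-01,  9.88872193e-01,  1.07251894e-03, -2.42172659e-04]), 'contact_force': array([ 0.03514999, -0.86902242, -0.30039058]), 'wrist_torque': array([-0.03404879,  0.02677948,  0.06421672]), 'grasp_force': 0.0, 'gripper_width': 85.31619259311978}
{'mtx': array([[580.55692207,   0.        , 324.04379827],
       [  0.        , 580.55692207, 243.87024564],
       [  0.        ,   0.        ,   1.        ]]), 'k1': 0.014136585619817317, 'cam_to_world': array([[-5.24263177e-01,  3.62995667e-01, -7.70313096e-01,
        -1.68704568e+02],
       [-8.51544215e-01, -2.28294148e-01,  4.71968465e-01,
         3.87080937e+02],
       [-4.53546376e-03,  9.03391348e-01,  4.28793076e-01,
         4.89761254e+02],
       [ 0.00000000e+00,  0.00000000e+00,  0.00000000e+00,
         1.00000000e+00]])}
{'mtx': array([[474.36910724,   0.        , 323.05741992],
       [  0.        , 474.36910724, 232.80233092],
       [  0.        ,   0.        ,   1.        ]]), 'k1': 0.0017529393466844223, 'cam_to_world': array([[-2.28679974e-02,  9.85948179e-01, -1.65478831e-01,
         4.50754794e+02],
       [-9.99690151e-01, -2.41792022e-02, -5.91331590e-03,
        -4.32652096e+01],
       [-9.83136917e-03,  1.65292332e-01,  9.86195614e-01,
         9.41916504e+02],
       [ 0.00000000e+00,  0.00000000e+00,  0.00000000e+00,
         1.00000000e+00]])}
```

View pics/scene0.png

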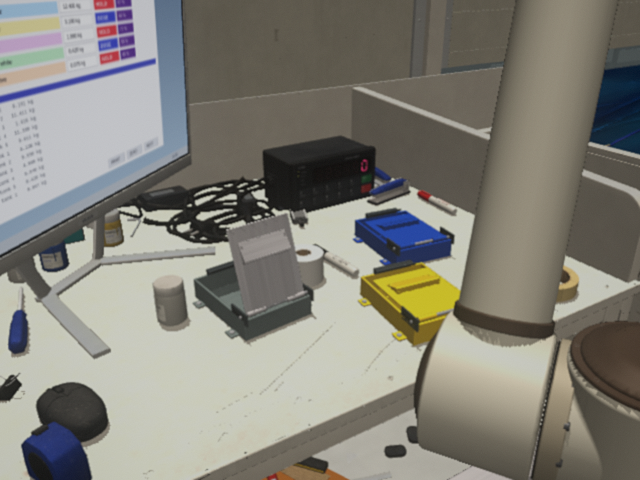

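View pics/top0.png

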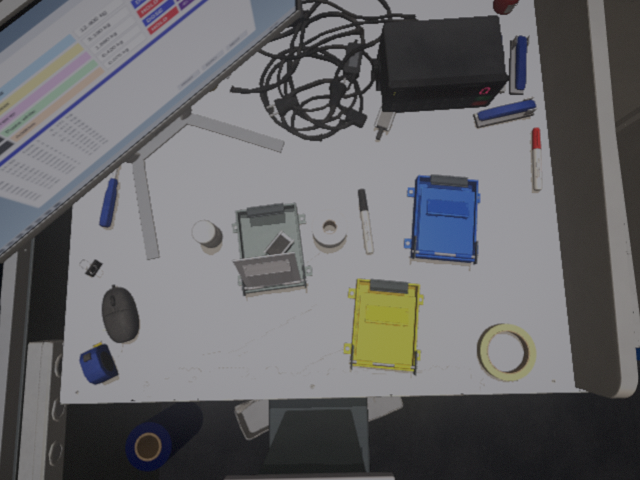

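The scene view shows the grey case at about (255,295) with its flap upright, the jar at (170,300) and the roll at (310,265). In the top view the case is at (270,248), lip at (267,212), jar at (207,233), roll at (330,232) and marker at (365,222). I'll enlarge the case.

```bash
python3 - <<'E'
import cv2
im=cv2.imread('pics/top0.png')[190:310,190:350]
cv2.imwrite('pics/topcrop.png',cv2.resize(im,None,fx=5,fy=5,interpolation=cv2.INTER_CUBIC))
E
```

```text
(no output)
```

View pics/topcrop.png

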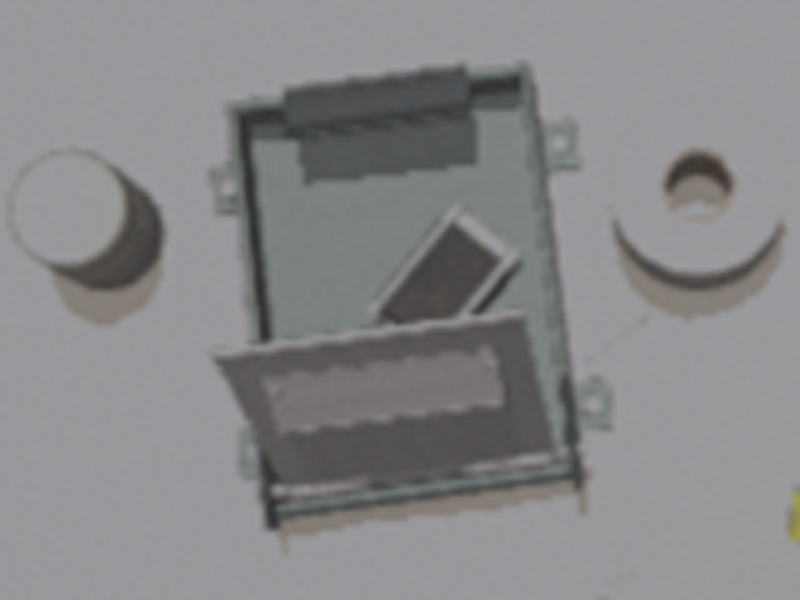

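The crop shows the tray's far corners at (230,104) and (528,64), the lip's top from (286,88)/(467,66) to (290,133)/(469,115), and the flap's free edge from (215,352) to (522,315).

```bash
cat >> h.py <<'E'
E
python3 - <<'E'
from h import *
P=lambda u,v,z:px('top0',190+u/5-.4,190+v/5-.4,z)
pts=[(230,104,34,84,60),(528,64,34,84,-60),(286,88,49,80,36),(467,66,49,80,-36),(290,133,49,63,36),(469,115,49,63,-36),(271,527,46,-84,58),(580,487,46,-84,-58)]
W=np.array([P(*p[:3])[:2] for p in pts]);L=np.array([p[3:] for p in pts],float)
z=lambda a:a[:,0]+1j*a[:,1]
w,l=z(W),z(L); r=np.sum((w-w.mean())*np.conj(l-l.mean())); th=np.angle(r); t=w.mean()-l.mean()*np.exp(1j*th)
print('origin',t,'yaw',th,'scale',abs(r)/np.sum(abs(l-l.mean())**2)); print(np.round((w-t)*np.exp(-1j*th)-l,1))
# flap from depth
_,d,c=load('top0')
case=lambda p:np.array([*( lambda q:(q.real,q.imag))((p[0]+1j*p[1]-t)*np.exp(-1j*th)),p[2]])
for n,u,v in[('jar',203,231),('rollrim',345,240),('lip',266,212),('flapface',250,285),('step',266,270),('flap top',262,261),('flap low',285,283),('table',225,270),('wall far',250,206)]: print(n,px('top0',u,v,w=1).round(1),case(px('top0',u,v,w=1)).round(1))
# scene depth cloud: flap
_,d,c=load('scene0')
for u,v in[(240,235),(275,235),(265,225),(245,280),(290,280),(265,300),(280,255)]: print(u,v,case(px('scene0',u,v,w=1)).round(1))
E
```

```text
origin (576.4019624228553+64.75544782240544j) yaw 0.10753366416277008 scale 0.9977484589101353
[-1.8-0.7j -1.3+1.5j  2. -1.3j  1.4+0.4j  1.2-1.j  -0.9+1.8j -0.2+0.2j
 -0.6-0.7j]
jar [606.9 187.7  64.7] [ 43.5 118.9  64.7]
rollrim [593.2 -81.4  -1.1] [   1.1 -147.1   -1.1]
lip [644.8  71.5  44.7] [68.7 -0.6 44.7]
flapface [504.5 101.2  50.5] [-67.5  43.9  50.5]
step [525.5  62.  121.4] [-50.9   2.7 121.4]
flap top [539.1  66.1 142. ] [-37.    5.4 142. ]
flap low [507.4  36.5  39.6] [-71.6 -20.7  39.6]
table [538.5 159.3   0. ] [-27.5  98.1   0. ]
wall far [667.4 109.5   1.6] [95.3 34.8  1.6]
240 235 [-37.7  35.5 147.4]
275 235 [-42.4 -20.2 133.3]
265 225 [-35.9  -7.8 150.6]
245 280 [-57.2  43.4  85.5]
290 280 [-62.7 -30.5  62.6]
265 300 [-68.3  18.7  48.2]
280 255 [-50.8 -22.1 102.9]
```

```bash
cat >> h.py <<'E'
O=np.array([576.4,64.8]);TH=.1075
cs,sn=np.cos(TH),np.sin(TH)
def c2w(x,y,z): return np.array([O[0]+cs*x-sn*y,O[1]+sn*x+cs*y,z])
def w2c(p): a,b=p[0]-O[0],p[1]-O[1]; return np.array([cs*a+sn*b,-sn*a+cs*b,p[2]])
# tool down, tool y along case y
RT=R.from_matrix(np.array([[-cs,-sn,0],[-sn,cs,0],[0,0,-1.]]).T.T)
def goal(x,y,z,pos,rot):  # fingertip target in case frame -> row
    p=c2w(x,y,z+173); r=R.from_quat(rot)
    return np.r_[r.inv().apply(p-pos)/200,(r.inv()*RT).as_rotvec()/np.pi].round(4)
E
python3 - <<'E'
from h import *
print(RT.as_matrix())
s=arm.read_state(); pos=np.array([184,-597.281,404.712])
print(goal(-90,0,231,pos,s['ee_rot'])); print(goal(-90,0,150,pos,s['ee_rot']))
E
```

```text
[[-0.99422744 -0.10729307  0.        ]
 [-0.10729307  0.99422744  0.        ]
 [-0.          0.         -1.        ]]
[-2.4074e+00  2.6721e+00  8.6000e-03  6.0000e-04 -1.0000e-04  6.0800e-02]
[-2.4074e+00  2.6713e+00  4.1360e-01  6.0000e-04 -1.0000e-04  6.0800e-02]
```

Call:
carry_out(
  rows=[
    [-0.2, 0.22, 0, 0, 0, 0, -1],
    [-0.4, 0.445, 0, 0, 0, 0, -1],
    [-0.6, 0.67, 0, 0, 0, 0, -1],
    [-0.8, 0.89, 0, 0, 0, 0, -1],
    [-0.8, 0.89, 0, 0, 0, 0, -1],
  ],
)

```text
clock: 0.72
position: [285.5, -377.2, 404.9]
ee_rot: [-0.152, 0.988, 0.0, 0.0]
contact_force: [0.6, -0.0, 0.4]
gripper_width: 0.2
grasp_force: 0.0
```

Call:
carry_out(
  rows=[
    [-0.2, 0.22, 0, 0, 0, 0, -1],
    [-0.4, 0.445, 0, 0, 0, 0, -1],
    [-0.6, 0.67, 0, 0, 0, 0, -1],
    [-0.8, 0.89, 0, 0, 0, 0, -1],
    [-0.8, 0.89, 0, 0, 0, 0, -1],
  ],
)

```text
clock: 1.35
position: [386.5, -160.6, 404.7]
ee_rot: [-0.152, 0.988, 0.0, 0.0]
contact_force: [0.1, -0.8, 0.5]
gripper_width: 0.2
grasp_force: 0.0
```

Call:
carry_out(
  rows=[
    [-0.2, 0.22, 0, 0, 0, 0.02, -1],
    [-0.4, 0.445, 0, 0, 0, 0.04, -1],
    [-0.6, 0.67, 0, 0, 0, 0.06, -1],
    [-0.807, 0.892, 0, 0, 0, 0.061, -1],
    [-0.807, 0.892, 0, 0, 0, 0.061, -1],
    [-0.807, 0.892, 0, 0, 0, 0.061, -1],
  ],
)

```text
clock: 2.1
position: [486.9, 54.1, 404.0]
ee_rot: [-0.053, 0.999, -0.0, -0.001]
contact_force: [0.2, -0.8, -0.4]
gripper_width: 0.1
grasp_force: 0.0
```

```bash
python3 - <<'E'
from h import *
s=arm.read_state(); p=s['position'];print(s['clock'],p,w2c(p),R.from_quat(s['ee_rot']).as_matrix().round(3),s['gripper_width'],s['contact_force'])
snap('top','top1');snap('wrist','wrist1')
a=cv2.imread('pics/top1.png')[170:330,180:380];b=cv2.imread('pics/wrist1.png')
cv2.imwrite('pics/v1.png',np.hstack([cv2.resize(a,(400,320)),cv2.resize(b,(400,320))]))
E
```

```text
2.1 [486.89901002  54.10068347 404.00904935] [-90.13230243  -1.03471806 404.00904935] [[-0.994 -0.106 -0.002]
 [-0.106  0.994 -0.001]
 [ 0.002 -0.001 -1.   ]] 0.0820539802890176 [ 0.19321388 -0.84484667 -0.39311216]
```

View pics/v1.png

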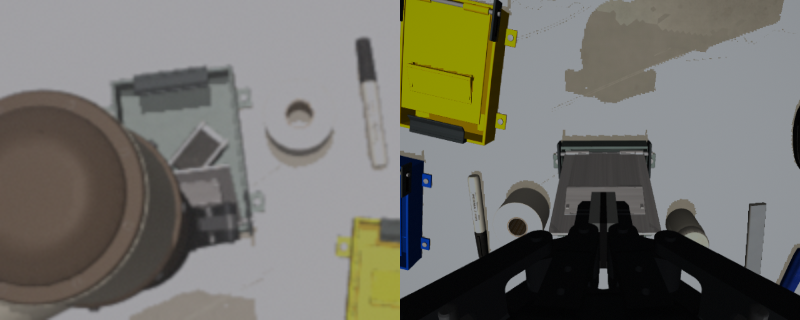

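The wrist view shows the flap centred on the fingers, at about (605,185). I go down behind the flap and push its upper part forward.

Call:
carry_out(
  rows=[
    [0, 0, 0.2, 0, 0, 0, -1],
    [0, 0, 0.43, 0, 0, 0, -1],
    [-0.1, 0, 0.43, 0, 0, 0, -1],
    [-0.15, 0, 0.43, 0, 0, 0, -1],
    [-0.19, 0, 0.43, 0, 0, 0, -1],
    [-0.23, 0, 0.44, 0, 0, 0, -1],
    [-0.267, 0, 0.46, 0, 0, 0, -1],
    [-0.305, 0, 0.48, 0, 0, 0, -1],
    [-0.341, 0, 0.498, 0, 0, 0, -1],
    [-0.387, 0, 0.53, 0, 0, 0, -1],
    [-0.387, 0, 0.53, 0, 0, 0, -1],
  ],
)

```text
clock: 3.58
position: [564.2, 63.5, 297.8]
ee_rot: [-0.053, 0.999, -0.0, -0.001]
contact_force: [-0.9, 0.4, -1.2]
gripper_width: -0.0
grasp_force: 0.0
```

```bash
python3 - <<'E'
from h import *
s=arm.read_state(); print(s['clock'],w2c(s['position']-[0,0,173]),s['contact_force'])
snap('scene','scene2')
a=cv2.imread('pics/scene2.png')[190:350,140:340]
cv2.imwrite('pics/v2.png',cv2.resize(a,(700,560),interpolation=cv2.INTER_CUBIC))
E
```

```text
3.575 [-1.22422767e+01  2.12380633e-02  1.24772165e+02] [-0.85131895  0.37218    -1.15215185]
```

View pics/v2.png

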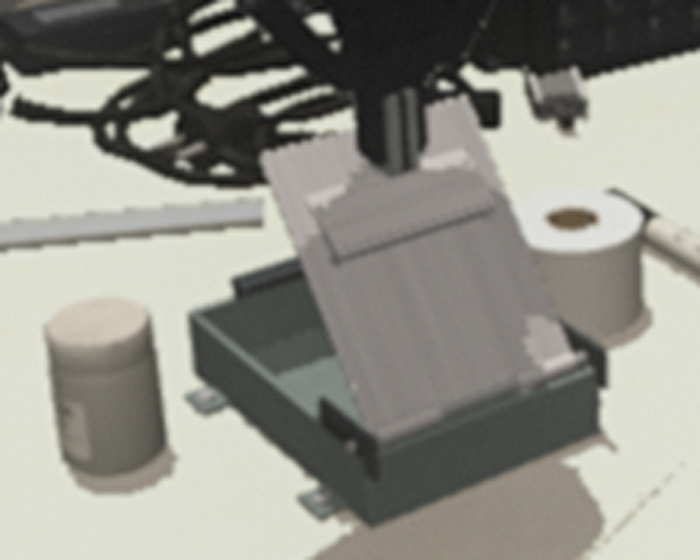

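The tips press at the flap's upper part and the flap leans at about 0.9 rad. Now I back off to get behind the thumb step.

Call:
carry_out(
  rows=[
    [0.1, 0, -0.08, 0, 0, 0, -1],
    [0.2, 0, -0.16, 0, 0, 0, -1],
    [0.31, 0, -0.16, 0, 0, 0, -1],
    [0.31, 0, 0.0, 0, 0, 0, -1],
    [0.31, 0, 0.05, 0, 0, 0, -1],
    [0.31, 0, 0.05, 0, 0, 0, -1],
  ],
)

```text
clock: 4.38
position: [502.2, 56.8, 288.4]
ee_rot: [-0.054, 0.999, -0.0, -0.001]
contact_force: [-0.2, -0.2, 0.7]
gripper_width: -0.0
grasp_force: 0.0
```

```bash
python3 - <<'E'
from h import *
s=arm.read_state(); print(s['clock'],w2c(s['position']-[0,0,173]),s['contact_force'])
snap('scene','scene3')
a=cv2.imread('pics/scene3.png')[190:350,140:340]
cv2.imwrite('pics/v3.png',cv2.resize(a,(700,560),interpolation=cv2.INTER_CUBIC))
for v in range(215,315,6):
  print(v,*[w2c(px('scene3',u,v,w=1)).round(0) for u in(232,245,285)])
E
```

```text
4.375 [-7.46088273e+01  2.52604257e-02  1.15415056e+02] [-0.18843306 -0.20287894  0.69536051]
215 [ 335. -152.    8.] [-88.  54. 199.] [-92.  -6. 185.]
221 [ 273. -118.   24.] [-87.  54. 190.] [-87.  -9. 174.]
227 [ 294. -128.    1.] [  6.   2. 136.] [-88.  -8. 165.]
233 [  3.  26. 134.] [ -1.   7. 129.] [-87.  -9. 155.]
239 [ -2.  30. 127.] [ -6.  10. 122.] [-81. -12. 143.]
245 [ -9.  34. 120.] [-14.  15. 117.] [-82. -11. 134.]
251 [-16.  39. 115.] [-22.  21. 112.] [-82. -10. 125.]
257 [-18.  41. 106.] [-30.  26. 106.] [-34. -42.  87.]
263 [-24.  44. 100.] [-28.  25.  95.] [-39. -38.  79.]
269 [-30.  48.  93.] [-32.  28.  88.] [-45. -34.  73.]
275 [-35.  52.  87.] [-38.  32.  82.] [-50. -30.  66.]
281 [76. -5.  9.] [-43.  36.  75.] [-55. -27.  59.]
287 [66.  1.  4.] [-47.  39.  68.] [-61. -22.  53.]
293 [48. 12.  4.] [-53.  43.  62.] [-66. -18.  46.]
299 [30. 21.  5.] [-57.  46.  55.] [-71. -15.  39.]
305 [-46.  62.  45.] [-63.  49.  49.] [-78. -10.  34.]
311 [-47.  63.  36.] [-68.  53.  42.] [-79.  -9.  24.]
```

View pics/v3.png

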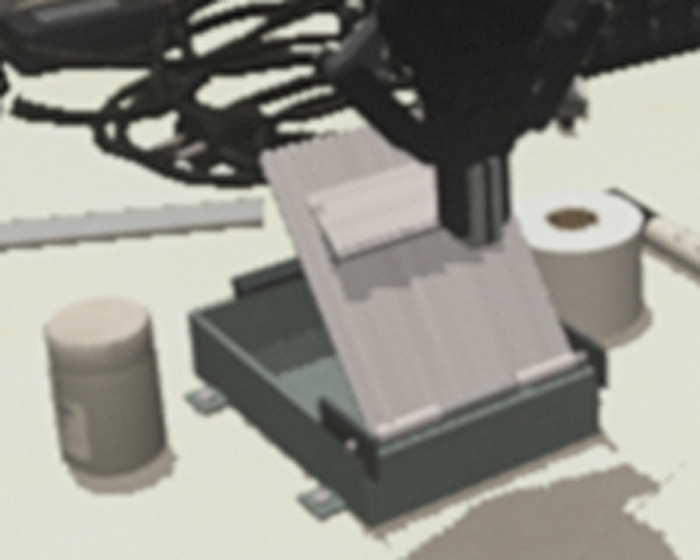

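The flap stays at about 0.9 rad and the plain face between hinge and step is free. I fold it down with the tips at about 54 mm from the hinge.

Call:
carry_out(
  rows=[
    [-0.063, 0, 0.115, 0, 0, 0, -1],
    [-0.128, 0, 0.175, 0, 0, 0, -1],
    [-0.17, 0, 0.213, 0, 0, 0, -1],
    [-0.202, 0, 0.257, 0, 0, 0, -1],
    [-0.224, 0, 0.305, 0, 0, 0, -1],
    [-0.234, 0, 0.345, 0, 0, 0, -1],
    [-0.236, 0, 0.365, 0, 0, 0, -1],
    [-0.238, 0, 0.385, 0, 0, 0, -1],
    [-0.238, 0, 0.385, 0, 0, 0, -1],
    [-0.238, 0, 0.385, 0, 0, 0, -1],
  ],
)

```text
clock: 5.68
position: [549.1, 61.9, 211.6]
ee_rot: [-0.053, 0.999, -0.0, -0.0]
contact_force: [1.3, -0.4, 1.2]
gripper_width: -0.4
grasp_force: 0.7
```

```bash
python3 - <<'E'
from h import *
s=arm.read_state(); print(s['clock'],w2c(s['position']-[0,0,173]),s['contact_force'])
snap('scene','scene4')
a=cv2.imread('pics/scene4.png')[190:350,140:340]
cv2.imwrite('pics/v4.png',cv2.resize(a,(700,560),interpolation=cv2.INTER_CUBIC))
for v in range(260,312,6):
  print(v,*[w2c(px('scene4',u,v,w=1)).round(0) for u in(232,245,290)])
E
```

```text
5.675 [-2.74911056e+01  2.18165029e-02  3.86461323e+01] [ 1.27743142 -0.39969176  1.1755744 ]
260 [-40.  53. 114.] [ 64. -26.  48.] [ 15. -84.  49.]
266 [63. -0. 45.] [-41.  33.  98.] [ 16. -84.  37.]
272 [54.  5. 39.] [-39.  32.  87.] [ 17. -84.  25.]
278 [34. 16. 40.] [10.  6. 47.] [ 16. -84.  14.]
284 [ 4. 33. 48.] [ 3. 11. 41.] [-37. -47.  39.]
290 [ 1. 35. 40.] [-11.  19.  39.] [-53. -36.  39.]
296 [-14.  44.  39.] [-26.  28.  39.] [-72. -23.  42.]
302 [-29.  52.  39.] [-40.  36.  38.] [-77. -19.  35.]
308 [-47.  62.  41.] [-56.  46.  39.] [-80. -17.  26.]
```

View pics/v4.png

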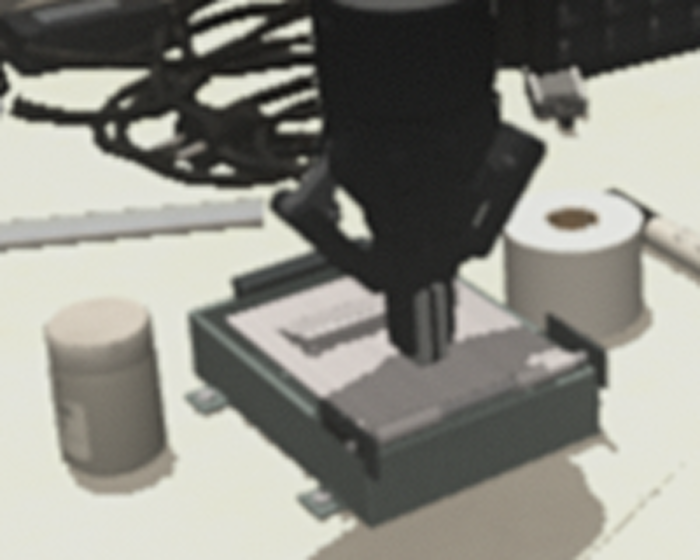

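The flap is flat, with its edge just short of the lip. I press slightly and push forward against the step.

Call:
carry_out(
  rows=[
    [0, 0, 0.008, 0, 0, 0, -1],
    [0, 0, 0.008, 0, 0, 0, -1],
    [-0.03, 0, 0.008, 0, 0, 0, -1],
    [-0.06, 0, 0.008, 0, 0, 0, -1],
    [-0.09, 0, 0.008, 0, 0, 0, -1],
    [-0.11, 0, 0.008, 0, 0, 0, -1],
    [-0.13, 0, 0.008, 0, 0, 0, -1],
    [-0.15, 0, 0.008, 0, 0, 0, -1],
    [-0.165, 0, 0.008, 0, 0, 0, -1],
    [-0.165, 0, 0.008, 0, 0, 0, -1],
  ],
)

```text
clock: 6.98
position: [579.1, 64.4, 210.3]
ee_rot: [-0.053, 0.999, -0.001, -0.006]
contact_force: [-9.9, -0.6, 13.3]
gripper_width: -0.1
grasp_force: 6.6
```

```bash
python3 - <<'E'
from h import *
s=arm.read_state(); print(s['clock'],w2c(s['position']-[0,0,173]),s['contact_force'])
E
```

```text
6.975 [ 2.60177495 -0.70478242 37.3232866 ] [-9.91478221 -0.55416428 13.28545939]
```

Call:
carry_out(
  rows=[
    [-0.015, 0, 0, 0, 0, 0, -1],
    [-0.03, 0, 0, 0, 0, 0, -1],
    [-0.04, 0, 0, 0, 0, 0, -1],
    [-0.05, 0, 0, 0, 0, 0, -1],
    [-0.06, 0, 0, 0, 0, 0, -1],
    [-0.06, 0, 0, 0, 0, 0, -1],
  ],
)

```text
clock: 7.72
position: [591.2, 65.6, 210.1]
ee_rot: [-0.053, 0.999, -0.001, -0.005]
contact_force: [-8.5, -1.1, 10.9]
gripper_width: -0.1
grasp_force: 6.5
```

```bash
python3 - <<'E'
from h import *
s=arm.read_state(); print(s['clock'],w2c(s['position']-[0,0,173]),s['contact_force'],w2c(s['position']+R.from_quat(s['ee_rot']).apply([0,0,173])))
snap('scene','scene5')
a=cv2.imread('pics/scene5.png')[230:330,170:330]
cv2.imwrite('pics/v5.png',cv2.resize(a,(800,500),interpolation=cv2.INTER_CUBIC))
E
```

```text
7.725 [14.83436373 -0.81139076 37.12119501] [-8.46920254 -1.10661209 10.9498624 ] [12.97224179 -1.19246718 37.1316367 ]
```

View pics/v5.png

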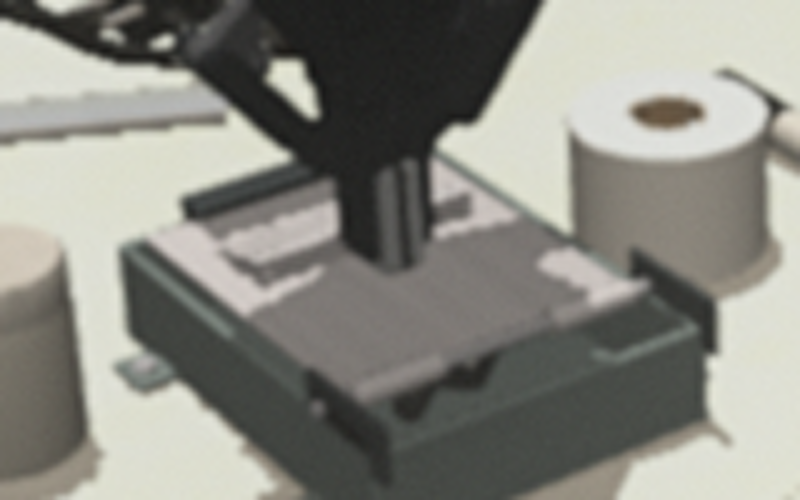

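The hinge end has slid well forward, with a gap at (500,380), and the far edge is under the lip. I push on to the hard stop.

Call:
carry_out(
  rows=[
    [-0.015, 0, 0, 0, 0, 0, -1],
    [-0.03, 0, 0, 0, 0, 0, -1],
    [-0.03, 0, 0, 0, 0, 0, -1],
    [-0.03, 0, 0, 0, 0, 0, -1],
  ],
)

```text
clock: 8.28
position: [593.6, 65.6, 209.1]
ee_rot: [-0.052, 0.999, -0.002, -0.012]
contact_force: [-17.2, 0.0, 16.9]
gripper_width: -0.1
grasp_force: 13.3
```

Call:
carry_out(
  rows=[
    [-0.02, 0, 0, 0, 0, 0, -1],
    [-0.03, 0, 0, 0, 0, 0, -1],
    [-0.03, 0, 0, 0, 0, 0, -1],
  ],
)

```text
clock: 8.65
position: [596.1, 65.7, 208.1]
ee_rot: [-0.052, 0.998, -0.003, -0.018]
contact_force: [-29.1, 2.4, 23.8]
gripper_width: -0.0
grasp_force: 18.4
```

Call:
carry_out(
  rows=[
    [0.06, 0, 0, 0, 0, 0, -1],
    [0.1, 0, -0.02, 0, 0, 0, -1],
    [0.1, 0, -0.1, 0, 0, 0, -1],
    [0.2, 0, -0.3, 0, 0, 0, -1],
    [0.4, 0, -0.6, 0, 0, 0, -1],
    [0.7, 0, -0.8, 0, 0, 0, -1],
    [0.7, 0, -0.8, 0, 0, 0, -1],
  ],
)

```text
clock: 9.52
position: [465.1, 52.6, 373.2]
ee_rot: [-0.054, 0.999, 0.001, 0.002]
contact_force: [0.4, 0.0, 0.1]
gripper_width: 0.3
grasp_force: 0.0
```

```bash
python3 - <<'E'
from h import *
s=arm.read_state(); print(s['clock'],s['position'],s['contact_force'])
snap('scene','scene6');snap('top','top6')
a=cv2.imread('pics/scene6.png')[220:340,150:330];b=cv2.imread('pics/top6.png')[190:310,190:350]
cv2.imwrite('pics/v6.png',np.hstack([cv2.resize(a,(420,300),interpolation=cv2.INTER_CUBIC),cv2.resize(b,(380,300),interpolation=cv2.INTER_CUBIC)]))
for v in range(260,312,4):
  print(v,*[w2c(px('scene6',u,v,w=1)).round(0) for u in(232,245,260)])
E
```

```text
9.525 [465.14890522  52.5530772  373.23580997] [0.37880797 0.00487177 0.05828628]
260 [ 82. -11.  45.] [ 63. -26.  48.] [126. -92.   2.]
264 [64. -1. 48.] [ 62. -24.  41.] [ 49. -45.  40.]
268 [62.  0. 42.] [ 45. -15.  44.] [ 22. -29.  48.]
272 [45. 10. 45.] [24. -3. 49.] [ 22. -29.  41.]
276 [25. 21. 49.] [22. -1. 44.] [ 11. -22.  41.]
280 [23. 23. 44.] [16.  3. 40.] [  1. -16.  40.]
284 [17. 26. 40.] [ 5. 10. 40.] [-10.  -9.  40.]
288 [ 6. 32. 40.] [-6. 16. 40.] [-20.  -3.  39.]
292 [-4. 38. 40.] [-16.  22.  39.] [-31.   4.  40.]
296 [-14.  44.  39.] [-27.  29.  40.] [-40.  10.  39.]
300 [-26.  51.  40.] [-37.  35.  40.] [-51.  17.  39.]
304 [-46.  62.  47.] [-49.  41.  41.] [-18.  -2.  10.]
308 [-47.  62.  41.] [-55.  45.  38.] [-20.  -1.   4.]
```

View pics/v6.png

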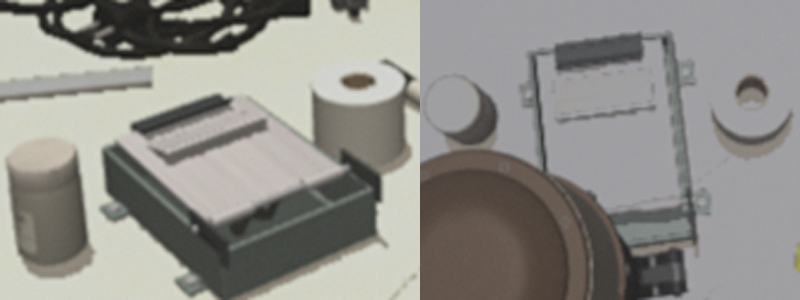

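The flap lies flat under the lip untouched, and its step wall is at case x of about 23 mm, so the tuck is about 19–20 mm. The jar and roll haven't moved.

```bash
python3 -c "
from bench import arm
print(arm.job_done())"
```

```text
the job is handed in; nothing more can be done
None
```

The flap is folded flat and pushed home to its stop, with its free edge under the retaining lip, and it stayed shut after I let go. In the last pictures the jar and label roll had not moved; I did not check the plug or marker afterwards. The job is handed in at about 9.6 s of the 42 s allowed, and no verdict was returned.

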